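Feel the gap of a casting clamp with a taper gauge

TASK

Take the taper gauge by its handle out of its holder, lower its wedge blade point-down into the gap between the two upright plates of the casting clamp, and slide it down gently until it drags snugly on both plates, without forcing it. Finish while still gripping the gauge there, at that depth, upright and with its flat faces square to the plates. Leave the other things on the bench where they are.

Things in the scene. Friction and masses are not known exactly. Their poses are not given: they have to be found in the camera images.
- gauge_handle (a point): Centre of the black handle of the taper gauge (loose, about 90 g, 130 mm high). Handle 20 mm (gauge x) by 30 mm (y) by 44 mm high, two thin steel bands; under it a steel shoulder 26 by 36 by 6 mm, from 22 to 28 mm below this point, then the wedge blade. At the start it stands upright in the holder, blade hidden in the slot, shoulder on the holder's top.
- gauge_tip (a point): Middle of the steel blade's lower end, 108 mm straight below gauge_handle; same axes (x across the blade's thickness, y along its width, z up). The blade is 80 mm long and 16 mm wide; its thickness tapers evenly on both faces from 8 mm at the shoulder to 2 mm at the tip.
- holder_top (a point): Centre of the top of the white gauge holder: a fixed block 46 mm (x) by 52 mm (y), 95 mm high, on an 85 mm square foot, with a vertical slot 14 by 20 mm in which the blade hangs. It may stand on either side of the bench.
- clamp: The casting clamp's grey bed, 150 mm (x) by 120 mm (y), fixed to the bench on either side, turned at will; origin at the centre of its underside, z up, x across the gap. The carriage with the two upright plates floats along the bed's x, up to 12 mm either way (a push under 1 N moves it), so the gap centres itself on a blade that enters a little off.
- back_plate: The upright grey plate on the +x side of the gap, part of the carriage; 10 mm thick, 90 mm wide (y). Origin in its inner face (facing -x), mid-width, bench height; x across the gap, z up. The blade's pinch grows gently with depth after touching both plates, and its drag pushes up on the gauge: a drag of 4 to 8 N is snug, above 25 N it is forced.
- front_plate: The upright grey plate on the -x side of the gap, same size, clamped tight on the carriage: it does not give. Origin in its inner face (facing +x), mid-width, bench height. The gap to the back plate is set anew each time from 3.5 to 6.5 mm, even all the way down, so the blade gets snug with its tip 20 to 60 mm below gap_mouth: find the depth by feel.
- gap_mouth (a point): Point on the back plate (moves with the carriage; axes as the clamp's) 2.5 mm in front of its inner face, mid-width, at the top of the parallel gap, 112 mm above the bench; the gap's middle lies within 1 mm of it. Above it both plates have flared lips, 10 mm high, that widen the gap by 5 mm on each side to guide a blade in. The gap is 86 mm deep and open at both ends.
- dish: Small round white dish, 64 mm across, 14 mm high, loose, to be left alone; origin under its centre.
- vial: Small amber vial, 28 mm across, 55 mm high, loose, to be left alone; origin under its centre.
- reagent: Amber bottle, 60 mm across, 130 mm high, loose, to be left alone; origin under its centre.
- jar: White jar, 60 mm across, 75 mm high, loose, to be left alone; origin under its centre.
- cup: White sample cup, 56 mm across, 60 mm high, loose, to be left alone; origin under its centre.
- slide_box: Flat blue slide box, 87 by 172 mm, 34 mm high, loose, to be left alone; origin under its centre.
- spoon: Thin steel lab spatula 190 mm long, 5 mm high, lying flat, loose, to be left alone.
Not all that is in view belongs to the job. There is more than one size of the part that bears gauge_handle; the job needs the largest.

How it is judged:
By the outcome, as a careful person would: the job done as asked, in the order asked, and still so for the second after the job is handed in, while the arm keeps its last pose, push and grip.
It also fails if it takes over 51 s, if anything falls off the work surface, if the arm or the gripper's body presses on something with over 40 N, if the wrist force passes 120 N, or if a joint passes its speed limit or range.

ROBOT

A 6-joint arm with a two-finger parallel gripper is mounted at the origin on the work surface. World frame = base frame: x ahead of the robot, y to its left, z up, the work surface at z = 0. Lengths are in m, angles in rad, forces in N, time in s.
With the tool pointing down it reaches from about 0.375 to 0.9 m from the base axis. Payload 3.1 kg.
Tool frame: the origin (TCP) lies at the very end of the fingers, on their centre line; the grasp point (between the pads) lies 19 mm behind it; z points along the fingers, x is the direction in which the jaws open and shut, and the axes are right-handed (so a half turn about z gives the same grasp; the last joint's range is limited). The gripper opens to 85 mm and grips with 20 to 120 N. Pads are 22 mm wide; open, the fingers measure 114 mm over their backs; the gripper's body (76 mm by 85 mm) begins 54 mm behind the grasp point. The pads swing forward as they close: fully open they stand 13 mm farther back than shut.
Start: joints at [-1.385, 0.527, 1.433, -0, 1.181, -0.178], TCP at [0.223, -0.584, 0.231] pointing down, gripper open.
Joint ranges: [-3.08, 3.08], [-0.75, 2.2], [0.22, 2.44], [-1.43, 4.57], [0, 2.65], [-2.85, 2.85]. Speed limits (rad/s): [2.79, 2.79, 3.14, 3.14, 3.14, 3.14].

INTERFACE

Orientations are given as a unit quaternion [x, y, z, w].
In Python, from station import * gives the robot as it stands. The module is installed in compiled form; this text tells all that it offers.
- The arm moves only by the shell command python3 -m jog 'ROWS' [OPENING] [FORCE]. ROWS is text: rows parted by semicolons, each of 6 numbers parted by spaces: the shift along the tool's x, y, z in m, then the turn, a rotation vector about the tool's x, y, z in degrees. A call has 1 to 12 rows; each row shifts and turns the commanded pose from where the row before left it, along the tool's axes as they then stand; what a row does not reach is not made up. A row lasts 1/12 s, in which the tool goes at most 41.7 mm and 7.16 degrees, less where a joint would pass 70% of its speed; a pose out of reach is approached as far as the arm can. A call with a gripper value outside its range is refused whole. OPENING is the finger opening in m, from 0 to 0.0854, set as the call begins (- or left out, the last holds). The fingers move at their own pace and stop on an object; FORCE is the grip in N (left out, the last holds). Time passes only in rows, so rows that do not move let the fingers close. It gives the time, the measured TCP pose, the force and the opening at its end, in the units of the state.
- get_state(): the state, without advancing time (a new reading comes with each control period).
- camera(name): name is "side" or "top" or "wrist"; returns a dict with "color" (400x640x3 uint8, red, green, blue), "fx", "fy", "cx", "cy" (pixels), "pose" (4x4, takes a point from camera to world coordinates). Camera axes: x right, y down, z forward; pixel columns grow to the right and rows downward; lengths in m; the calibration is good to about 2 mm. A picture is of the moment at which its call begins. There is no depth.
- sign_off(): hands the job in, once; it reports no verdict.
Trained networks look in a picture, given as the dict that the camera call returned (one of the last four; its "shot" number tells which), for a name from the list of things; names that differ only in an ending like _2 or _b are one class to them, and where a whole thing is asked for, a point or a joint stands for the part that bears it (a point fixed in the world has none). Each returns a list of dicts, best first, with "confidence" (0 to 1); they miss things now and then, are a little off and sometimes report something else, mostly with a low value. They report only what shows in the picture. A call takes as long as a camera call. They do not tell look-alikes from the thing itself.
- boxes_of(name, picture): "rect" ([left, top, width, height] in pixels, round what is visible of it).
The state is a dict: "t": time; "joints": joint angles; "joint_velocities": joint speeds; "joint_efforts": joint torques, N m; "position": TCP position; "tool_rot": TCP orientation; "force": force on the tool from outside, world axes, zero at the start; "torque": the same for the moment, N m; "opening": finger opening in m.
Only numpy, scipy, OpenCV 4.12 (cv2) and the standard library are available. Lean on these libraries where they do the work, as an engineer would, in place of code of your own. Each camera call takes 0.05 s, during which the arm holds its last target.

## Working session

There is one attempt and no reset: what is moved stays moved. The work goes in short steps, Python scripts to look and compute and a shell command to move; the robot and the scene stay as the last step left them, time stands still between calls to the robot, and variables do not carry over. Pictures are saved under pics/ and viewed, and the job is handed in when it is done.

```bash
mkdir -p pics; cat > h.py <<'E'
from station import *
import cv2,numpy as np
from scipy.spatial.transform import Rotation as R
def save(p,n): cv2.imwrite('pics/'+n+'.png',p['color'][:,:,::-1])
def ray(p,u,v):
    T=np.array(p['pose']);d=np.array([(u-p['cx'])/p['fx'],(v-p['cy'])/p['fy'],1.])
    return T[:3,3],T[:3,:3]@d
def atz(p,u,v,z):
    o,d=ray(p,u,v);return o+d*(z-o[2])/d[2]
def proj(p,X):
    T=np.array(p['pose']);c=T[:3,:3].T@(np.array(X)-T[:3,3]);return np.array([p['cx']+p['fx']*c[0]/c[2],p['cy']+p['fy']*c[1]/c[2]])
def tri(L):
    A=np.zeros((3,3));b=np.zeros(3)
    for p,u,v in L:
        o,d=ray(p,u,v);d=d/np.linalg.norm(d);M=np.eye(3)-np.outer(d,d);A+=M;b+=M@o
    return np.linalg.solve(A,b)
E
python3 - <<'E'
from h import *
s=get_state();print(s['t'],s['position'],s['tool_rot'],s['force'],s['opening'])
P={}
for n in['side','top','wrist']:
    p=camera(n);save(p,n+'0');print(n,np.round(p['pose'],3).tolist(),p['fx'])
    for k in['gauge_handle','holder_top','clamp','back_plate','front_plate','gap_mouth']:
        print(k,[(np.round(b['rect']).tolist(),round(b['confidence'],2)) for b in boxes_of(k,p)])
E
```

```text
0.0 [ 0.2228877  -0.58313425  0.23033336] [ 8.23644364e-01 -5.67105614e-01 -7.68644544e-04 -7.70202330e-04] [-0.18555761 -0.30141884 -0.09587764] 0.08516454592537527
side [[-0.999, -0.014, 0.038, 0.549], [-0.038, 0.656, -0.753, 1.212], [-0.014, -0.754, -0.656, 1.163], [0.0, 0.0, 0.0, 1.0]] 448.8236446576637
gauge_handle [([337.0, 168.0, 5.0, 14.0], 0.66), ([368.0, 184.0, 13.0, 18.0], 0.56), ([350.0, 316.0, 23.0, 27.0], 0.54)]
holder_top [([328.0, 178.0, 24.0, 29.0], 0.56), ([350.0, 313.0, 24.0, 31.0], 0.4)]
clamp [([324.0, 238.0, 57.0, 49.0], 0.97)]
back_plate [([340.0, 239.0, 15.0, 35.0], 0.69)]
front_plate [([351.0, 239.0, 17.0, 38.0], 0.66)]
gap_mouth [([343.0, 238.0, 14.0, 38.0], 0.75)]
top [[0.003, -0.991, 0.134, 0.446], [-1.0, -0.002, 0.005, -0.013], [-0.005, -0.134, -0.991, 1.171], [0.0, 0.0, 0.0, 1.0]] 400.59375826067844
gauge_handle [([421.0, 212.0, 31.0, 10.0], 0.73), ([384.0, 263.0, 27.0, 20.0], 0.55)]
holder_top [([368.0, 207.0, 35.0, 38.0], 0.61), ([380.0, 210.0, 21.0, 17.0], 0.39)]
clamp [([221.0, 212.0, 55.0, 60.0], 0.75)]
back_plate [([227.0, 226.0, 35.0, 17.0], 0.83)]
front_plate [([224.0, 232.0, 35.0, 24.0], 0.76)]
gap_mouth [([228.0, 225.0, 31.0, 18.0], 0.52), ([220.0, 211.0, 57.0, 61.0], 0.22)]
wrist [[0.357, -0.884, -0.3, 0.302], [-0.934, -0.338, -0.115, -0.555], [0.0, 0.321, -0.947, 0.375], [0.0, 0.0, 0.0, 1.0]] 277.75615308121814
gauge_handle []
holder_top []
clamp []
back_plate []
front_plate []
gap_mouth []
```

View pics/side0.png

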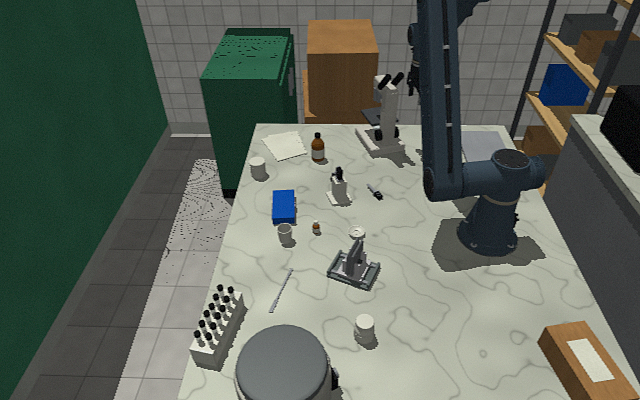

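View pics/top0.png

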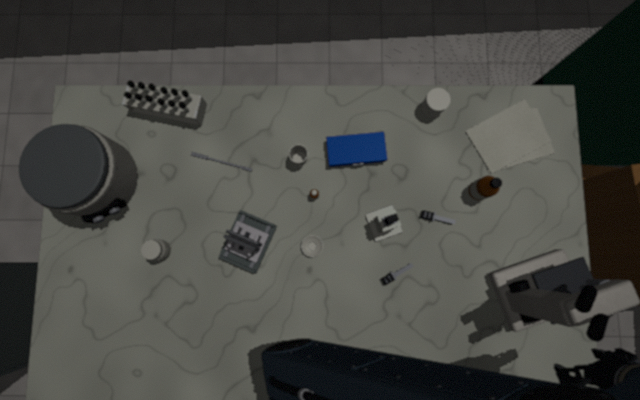

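```bash
python3 - <<'E'
import cv2
a=cv2.imread('pics/side0.png')[150:350,250:450];cv2.imwrite('pics/sz.png',cv2.resize(a,(600,600),interpolation=cv2.INTER_CUBIC))
a=cv2.imread('pics/top0.png')[190:300,200:470];cv2.imwrite('pics/tz.png',cv2.resize(a,(800,326),interpolation=cv2.INTER_CUBIC))
E
```

```text
(no output)
```

View pics/sz.png

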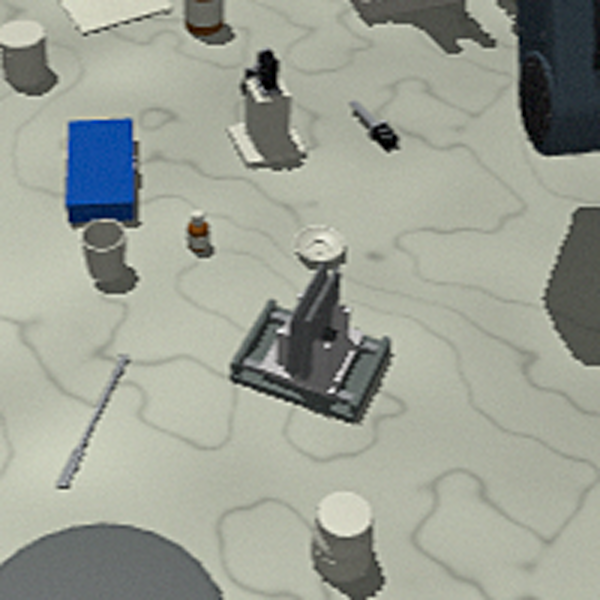

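View pics/tz.png

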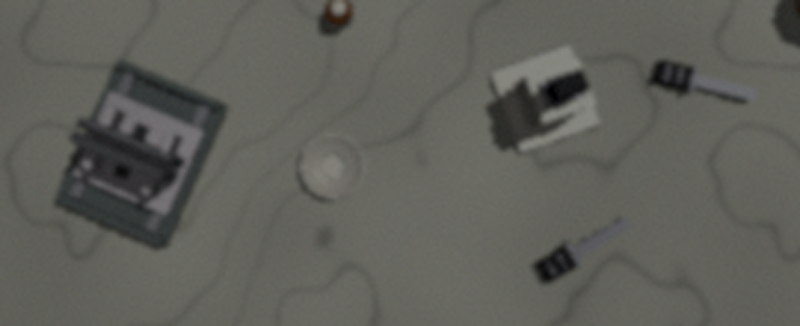

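Gauge: three candidates. The upright one in the white holder is at top (391,220), side (338,173). Two loose ones lie on the bench, at top (427,215) and (388,279). The task says the right one stands in the holder, and those lying flat look smaller, so I'll check sizes from the wrist camera. The clamp is at top (248,242).

```bash
python3 - <<'E'
from h import *
s=camera('side');t=camera('top')
print('handle',tri([(s,338.5,173),(t,391.3,219.7)]))
for u,v in[(391.3,219.7)]: print(atz(t,u,v,.123))
print('gap?',tri([(s,354,250),(t,244,240)]))
for u,v in[(427,215),(388,279)]: print(atz(t,u,v,.01))
c=[(241.5,210.5),(276.5,226.5),(255,273),(219,258)]
q=[atz(t,u,v,.02) for u,v in c];print(np.round(q,3),np.mean(q,0))
w=camera('wrist');st=get_state();Rt=R.from_quat(st['tool_rot']).as_matrix()
C=np.array(w['pose']);print('cam in tool',Rt.T@(C[:3,3]-st['position']),Rt.T@C[:3,:3]);print('R',Rt)
for n in['side','top']:
  p=s if n=='side' else t
  for k in['dish','vial','reagent','jar','cup','slide_box']:
    b=boxes_of(k,p)
    if b:
      x,y,ww,h=b[0]['rect'];print(n,k,b[0]['confidence'],atz(p,x+ww/2,y+h/2,.03).round(3))
E
```

```text
handle [ 0.54775093 -0.20628341  0.12278223]
[ 0.54575565 -0.20604681  0.123     ]
gap? [0.49390035 0.18383424 0.09787369]
[ 0.57055194 -0.33089619  0.01      ]
[ 0.38690261 -0.21364418  0.01      ]
[[0.581 0.208 0.02 ]
 [0.535 0.106 0.02 ]
 [0.403 0.165 0.02 ]
 [0.445 0.268 0.02 ]] [0.49097234 0.18654386 0.02      ]
cam in tool [ 0.00121758 -0.08383043 -0.14389298] [[ 9.99999694e-01  6.27604995e-04  4.66890676e-04]
 [-7.44308358e-04  9.47019163e-01  3.21176200e-01]
 [-2.40582630e-04 -3.21176449e-01  9.47019340e-01]]
R [[ 3.56719239e-01 -9.34211638e-01  1.22799263e-05]
 [-9.34211638e-01 -3.56719239e-01  2.29205616e-05]
 [-1.70321695e-05 -1.96482553e-05 -1.00000000e+00]]
side dish 0.7 [0.482 0.02  0.03 ]
side vial 0.67 [0.629 0.015 0.03 ]
side reagent 0.8 [ 0.645 -0.538  0.03 ]
side jar 0.76 [0.472 0.438 0.03 ]
side cup 0.84 [0.743 0.039 0.03 ]
side slide_box 0.8 [ 0.763 -0.105  0.03 ]
top dish 0.63 [0.482 0.005 0.03 ]
top vial 0.4 [ 0.625 -0.005  0.03 ]
top jar 0.92 [0.466 0.449 0.03 ]
top cup 0.53 [0.743 0.041 0.03 ]
top slide_box 0.81 [ 0.756 -0.127  0.03 ]
```

```bash
python3 - <<'E'
from h import *
t=camera('top');s=camera('side')
for u,v in[(488,282),(512,330),(575,250),(500,325)]: print(atz(t,u,v,.03).round(3))
for u,v in[(357,140),(382,157),(405,150)]: print('s',atz(s,u,v,.0).round(3))
print('top of scope',tri([(s,395,78),(t,590,297)]))
print(proj(t,[.223,-.583,.23]))
E
```

```text
[ 0.381 -0.489  0.03 ]
[ 0.251 -0.548  0.03 ]
[ 0.47  -0.739  0.03 ]
[ 0.264 -0.516  0.03 ]
s [ 0.463 -0.643  0.   ]
s [ 0.353 -0.501  0.   ]
s [ 0.242 -0.56   0.   ]
top of scope [ 0.34719531 -0.5488379   0.35910796]
[571.17722753 358.8181518 ]
```

```bash
python3 -m jog '-.0355 -.0136 -.014 0 0 0;-.0355 -.0136 -.014 0 0 0;-.0355 -.0136 -.014 0 0 0;-.0355 -.0136 -.014 0 0 0;-.0355 -.0136 -.014 0 0 0' 0.0854 30; python3 -m jog '-.006 -.037 0 0 0 0;-.006 -.037 0 0 0 0;-.006 -.037 0 0 0 0;-.006 -.037 0 0 0 0;-.006 -.037 0 0 0 0;-.006 -.037 0 0 0 0;-.006 -.037 0 0 0 0;-.006 -.037 0 0 0 0;-.006 -.037 0 0 0 0;-.006 -.037 0 0 0 0;0 0 0 0 0 0;0 0 0 0 0 0'
python3 - <<'E'
from h import *
w=camera('wrist');save(w,'w1')
st=get_state();print(st['position'],st['joints'])
for k in['gauge_handle','holder_top']:
  print(k,[(np.round(b['rect']).tolist(),round(b['confidence'],2)) for b in boxes_of(k,w)])
a=w['color'][:,:,::-1];cv2.imwrite('pics/w1z.png',cv2.resize(a,(800,500)))
E
```

```text
t: 2.32
position: [0.223, -0.3919, 0.3016]
tool_rot: [0.824, -0.567, -0.0, -0.0]
force: [1.0, -0.4, 0.5]
opening: 0.0856
t: 3.32
position: [0.5487, -0.2044, 0.3009]
tool_rot: [0.825, -0.566, -0.0, 0.0]
force: [-0.1, -0.2, -0.1]
opening: 0.0858
[ 0.54743794 -0.20513819  0.30092914] [-5.49257208e-01  4.00831803e-01  1.45013656e+00 -6.06072421e-04
  1.29161620e+00  6.55138496e-01]
gauge_handle [([300.0, 171.0, 27.0, 27.0], 0.94), ([380.0, 169.0, 51.0, 40.0], 0.88), ([275.0, 244.0, 58.0, 15.0], 0.76), ([154.0, 137.0, 43.0, 40.0], 0.5)]
holder_top []
```

View pics/w1z.png

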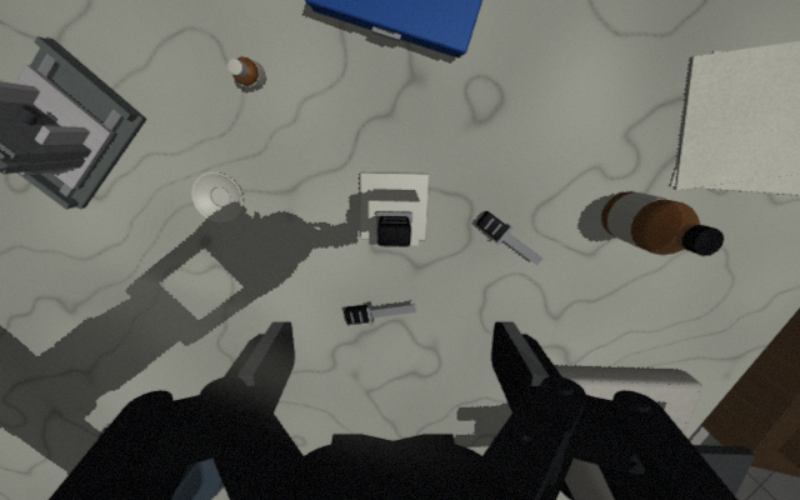

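```bash
python3 - <<'E'
from h import *
a=cv2.imread('pics/w1.png')[125:265,270:440];cv2.imwrite('pics/w1c.png',cv2.resize(a,None,fx=4.7,fy=4.2,interpolation=cv2.INTER_CUBIC)[:,:])
w=camera('wrist')
# sizes of lying ones
for a,b in[((380,169),(432,209)),((274,252),(332,245))]:
  print(np.linalg.norm(atz(w,*a,.008)-atz(w,*b,.008)))
print(atz(w,313.5,184,.145))
E
```

```text
0.11448497100622812
0.10314370860937637
[ 0.55092702 -0.20523104  0.145     ]
```

View pics/w1c.png

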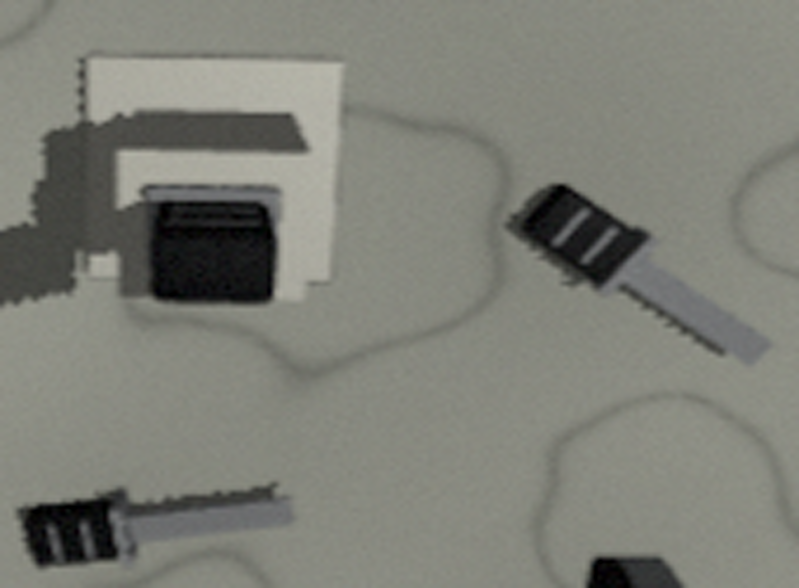

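Upright gauge in the crop: the shoulder measures about 36 mm, which matches the largest size. The two lying ones are only about 103 and 114 mm long, so they are the smaller look-alikes. The handle's 30 mm side runs along tool x, so I need to turn about 90°.

```bash
python3 -m jog '0 0 0 0 0 -7.1;0 0 0 0 0 -7.1;0 0 0 0 0 -7.1;0 0 0 0 0 -7.1;0 0 0 0 0 -7.1;0 0 0 0 0 -7.1;0 0 0 0 0 -7.1;0 0 0 0 0 -7.1;0 0 0 0 0 -7.1;0 0 0 0 0 -7.1;0 0 0 0 0 -7.1;0 0 0 0 0 -7.1'; python3 -m jog '0 0 0 0 0 -3.3;0 0 0 0 0 0;0 0 0 0 0 0;0 0 0 0 0 0'
python3 - <<'E'
from h import *
w=camera('wrist');save(w,'w2')
st=get_state();print(st['position'],st['joints'])
M=R.from_quat(st['tool_rot']).as_matrix();print(M[:,0],np.degrees(np.arctan2(M[1,0],M[0,0])))
print(proj(w,[.547,-.206,.145]))
for k in['gauge_handle','holder_top']:
  print(k,[(np.round(b['rect']).tolist(),round(b['confidence'],2)) for b in boxes_of(k,w)])
a=w['color'][120:240,250:400,::-1];cv2.imwrite('pics/w2c.png',cv2.resize(a,None,fx=5,fy=5,interpolation=cv2.INTER_CUBIC))
E
```

```text
t: 4.52
position: [0.5463, -0.2068, 0.3016]
tool_rot: [0.99, 0.142, -0.0, 0.0]
force: [-0.5, -0.3, 0.1]
opening: 0.0853
t: 4.85
position: [0.5469, -0.2063, 0.3015]
tool_rot: [0.986, 0.167, 0.0, 0.0]
force: [-0.5, -0.6, 0.0]
opening: 0.0855
[ 0.54703242 -0.20616622  0.30143983] [-5.51455455e-01  3.99824298e-01  1.45033237e+00  2.07703011e-06
  1.29135955e+00 -8.87987530e-01]
[9.43905690e-01 3.30215151e-01 4.97793584e-05] 19.281834812158802
[313.0899029 185.7106466]
gauge_handle [([305.0, 162.0, 19.0, 38.0], 0.79), ([276.0, 229.0, 36.0, 47.0], 0.78), ([200.0, 124.0, 30.0, 64.0], 0.75), ([294.0, 0.0, 51.0, 27.0], 0.68)]
holder_top [([287.0, 136.0, 52.0, 63.0], 0.64), ([409.0, 33.0, 26.0, 29.0], 0.39)]
```

View pics/w2c.png

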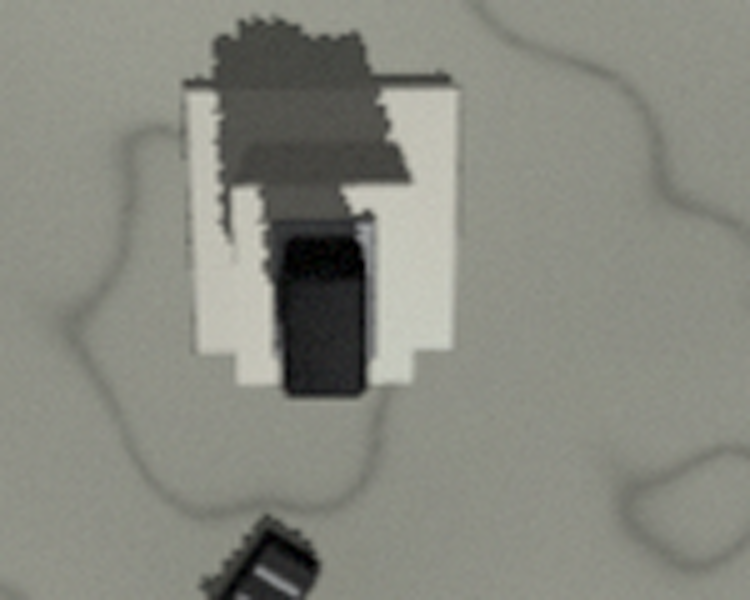

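```bash
python3 -m jog '.0015 0 .036 0 0 0;0 0 .036 0 0 0;0 0 .036 0 0 0;0 0 .036 0 0 0;0 0 .03 0 0 0;0 0 .0174 0 0 0;0 0 0 0 0 0;0 0 0 0 0 0'
python3 - <<'E'
from h import *
print(get_state()['position'])
w=camera('wrist');s=camera('side')
a=np.hstack([w['color'][100:300,220:420],s['color'][120:220,290:390].repeat(2,0).repeat(2,1)])[:,:,::-1];cv2.imwrite('pics/w3.png',cv2.resize(a,None,fx=2,fy=2))
E
```

```text
t: 5.67
position: [0.5485, -0.205, 0.1092]
tool_rot: [0.986, 0.168, -0.001, -0.001]
force: [-0.1, -1.2, 0.4]
opening: 0.0853
[ 0.54853974 -0.20501175  0.10916478]
```

View pics/w3.png

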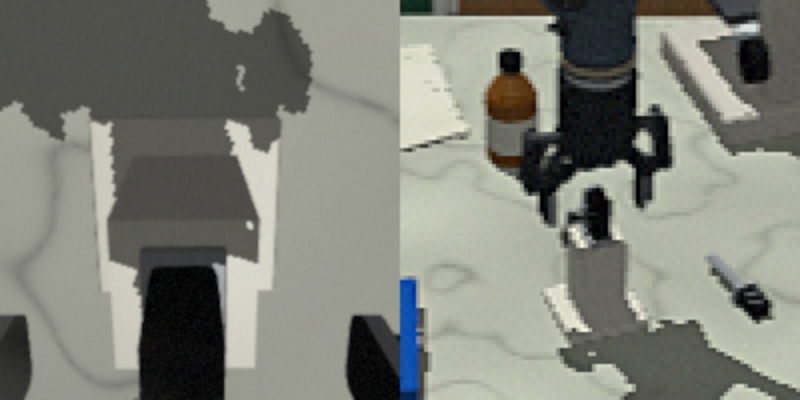

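The handle stands between the open pads, nearly centred. Closing.

```bash
python3 -m jog '0 0 0 0 0 0;0 0 0 0 0 0;0 0 0 0 0 0;0 0 0 0 0 0;0 0 0 0 0 0;0 0 0 0 0 0;0 0 0 0 0 0;0 0 0 0 0 0;0 0 0 0 0 0;0 0 0 0 0 0' 0.0 50
python3 - <<'E'
from h import *
print(get_state()['position'],get_state()['force'],get_state()['torque'])
w=camera('wrist');s=camera('side');t=camera('top')
a=np.hstack([w['color'][100:300,220:420],s['color'][120:220,290:390].repeat(2,0).repeat(2,1)])[:,:,::-1];cv2.imwrite('pics/w4.png',cv2.resize(a,None,fx=2,fy=2))
cv2.imwrite('pics/t4c.png',cv2.resize(t['color'][195:285,205:295,::-1],None,fx=6.5,fy=6.5,interpolation=cv2.INTER_CUBIC))
cv2.imwrite('pics/s4c.png',cv2.resize(s['color'][225:300,315:390,::-1],None,fx=7.5,fy=7.5,interpolation=cv2.INTER_CUBIC))
E
```

```text
t: 6.6
position: [0.5491, -0.2054, 0.1104]
tool_rot: [0.986, 0.169, 0.0, 0.0]
force: [-0.9, 0.7, 5.1]
opening: 0.0194
[ 0.54912703 -0.20538462  0.11044362] [-0.90939805  0.66168138  5.13189498] [0.10137457 0.16434502 0.01185085]
```

View pics/w4.png

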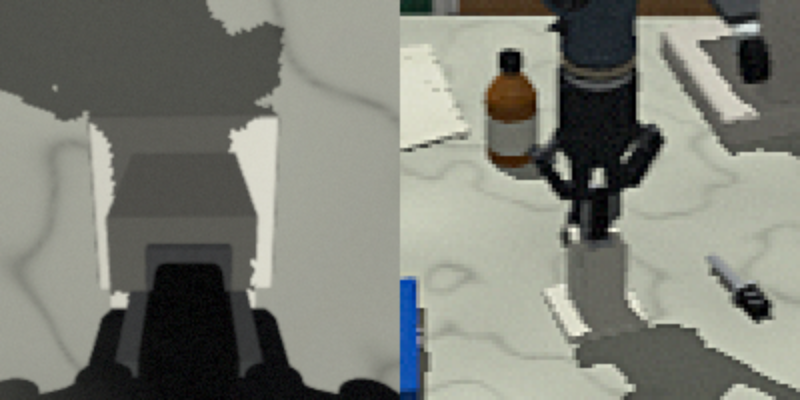

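View pics/t4c.png

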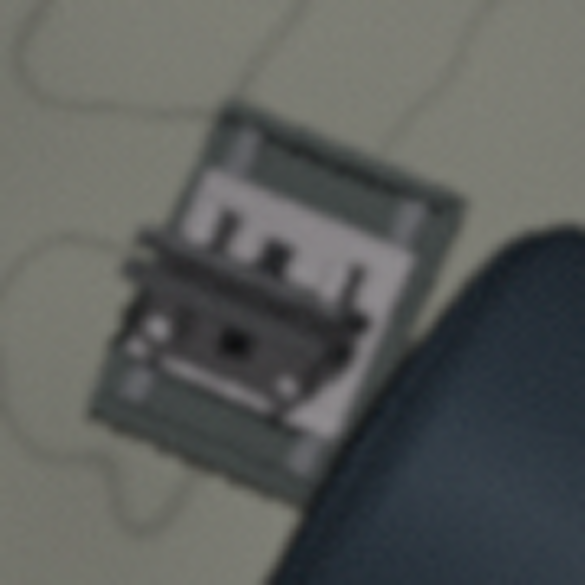

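View pics/s4c.png

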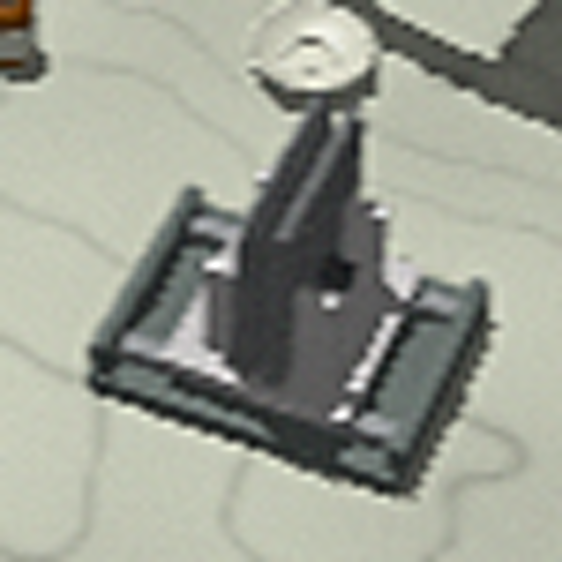

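Gripped at an opening of 19.4 mm, which matches the 20 mm handle. Lifting straight up.

```bash
python3 -m jog '0 0 -.01 0 0 0;0 0 -.02 0 0 0;0 0 -.02 0 0 0;0 0 -.025 0 0 0;0 0 -.03 0 0 0;0 0 -.03 0 0 0;0 0 -.03 0 0 0;0 0 0 0 0 0;0 0 0 0 0 0;0 0 0 0 0 0'
python3 - <<'E'
from h import *
st=get_state();print(st['position'],st['force'],st['torque'],st['opening'],st['joints'])
w=camera('wrist');s=camera('side')
a=np.hstack([w['color'][100:400:1,170:470],s['color'][70:220,270:420].repeat(2,0).repeat(2,1)])[:,:,::-1];cv2.imwrite('pics/w5.png',cv2.resize(a,None,fx=1.33,fy=1.33))
E
```

```text
t: 7.58
position: [0.548, -0.2047, 0.2742]
tool_rot: [0.986, 0.169, -0.001, -0.001]
force: [-0.1, -0.4, -1.4]
opening: 0.0195
[ 0.54804761 -0.2046983   0.27419116] [-0.09956404 -0.41722522 -1.42973101] [-0.02747775 -0.02964135  0.04483846] 0.019477253577007348 [-5.48362547e-01  4.27641543e-01  1.48364596e+00  2.41720013e-05
  1.23222009e+00 -8.87007676e-01]
```

View pics/w5.png

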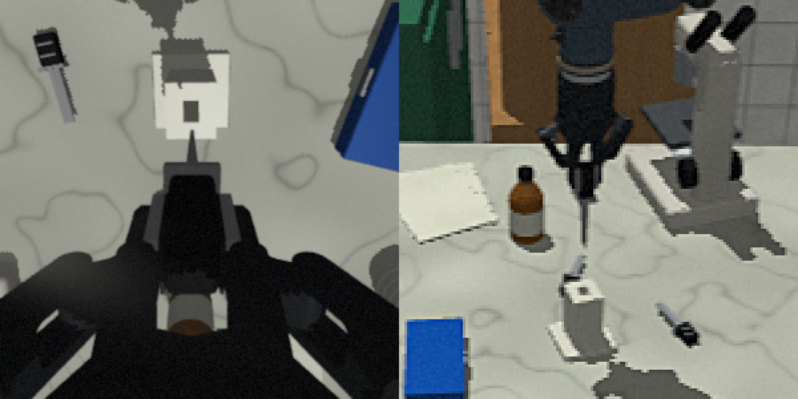

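Gauge is held upright and the holder is empty and in place. Next, a vantage point beside the clamp, turning to about -24° yaw.

```bash
python3 -m jog '.0021 -.0327 -.002 0 0 0;.0021 -.0327 -.002 0 0 0;.0021 -.0327 -.002 0 0 0;.0021 -.0327 -.002 0 0 0;.0021 -.0327 -.002 0 0 0;.0021 -.0327 -.002 0 0 0;.0021 -.0327 -.002 0 0 0;.0021 -.0327 -.002 0 0 0;.0021 -.0327 -.002 0 0 0;.0021 -.0327 -.002 0 0 0'; python3 -m jog '0 0 0 0 0 6.2;0 0 0 0 0 6.2;0 0 0 0 0 6.2;0 0 0 0 0 6.2;0 0 0 0 0 6.2;0 0 0 0 0 6.2;0 0 0 0 0 6.2;0 0 0 0 0 0;0 0 0 0 0 0;0 0 0 0 0 0'
python3 - <<'E'
from h import *
st=get_state();print(st['position'],st['force'],st['joints'])
M=R.from_quat(st['tool_rot']).as_matrix();print(np.degrees(np.arctan2(M[1,0],M[0,0])))
w=camera('wrist');save(w,'w6')
for k in['clamp','back_plate','front_plate','gap_mouth']:
  print(k,[(np.round(b['rect']).tolist(),round(b['confidence'],2)) for b in boxes_of(k,w)])
cv2.imwrite('pics/w6z.png',cv2.resize(w['color'][0:330,120:520,::-1],None,fx=1.8,fy=1.8,interpolation=cv2.INTER_CUBIC))
E
```

```text
t: 8.52
position: [0.4585, 0.1116, 0.2935]
tool_rot: [0.986, 0.168, -0.002, -0.0]
force: [0.7, 0.4, -1.1]
opening: 0.0196
t: 9.35
position: [0.4596, 0.1102, 0.2941]
tool_rot: [0.978, -0.207, -0.001, 0.0]
force: [-0.2, -0.5, -1.7]
opening: 0.0197
[0.45961076 0.11016696 0.29413411] [-0.16704112 -0.52960955 -1.72891639] [-1.80247954e-03  2.41969167e-01  1.71815282e+00 -1.74100077e-05
  1.18336149e+00  4.14803685e-01]
-23.869435554200123
clamp [([256.0, 59.0, 114.0, 91.0], 0.94)]
back_plate [([313.0, 63.0, 26.0, 82.0], 0.87)]
front_plate [([285.0, 61.0, 28.0, 84.0], 0.85), ([290.0, 203.0, 46.0, 116.0], 0.54), ([410.0, 272.0, 44.0, 52.0], 0.52)]
gap_mouth [([312.0, 60.0, 27.0, 86.0], 0.8)]
```

View pics/w6z.png

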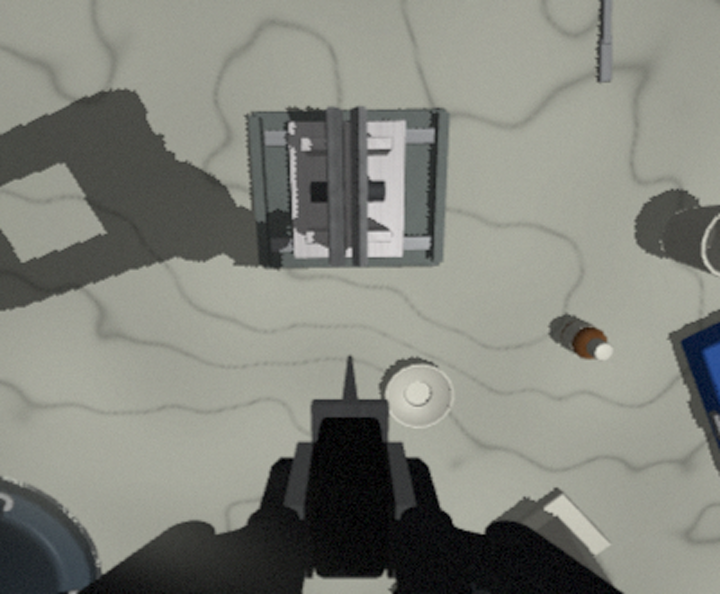

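```bash
python3 - <<'E'
from h import *
a=cv2.imread('pics/w6.png')
cv2.imwrite('pics/w6c.png',cv2.resize(a[50:160,250:380],None,fx=5.4,fy=5.4,interpolation=cv2.INTER_CUBIC))
E
```

```text
(no output)
```

View pics/w6c.png

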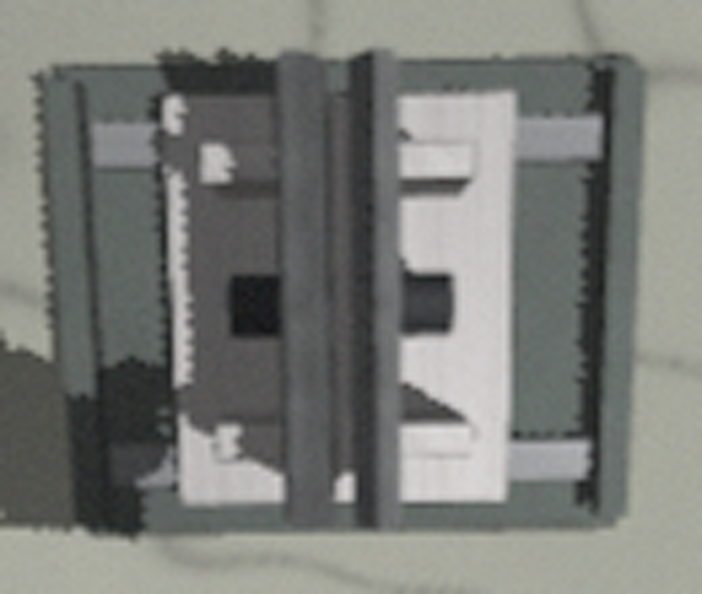

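```bash
python3 - <<'E'
from h import *
w=camera('wrist')
g=lambda U,V,z: atz(w,250+U/5.4,50+V/5.4,z)
def ang(a,b): d=a-b; return np.degrees(np.arctan2(d[1],d[0])),np.linalg.norm(d)
for nm,t,b,z in[('Lout',(281,52),(288,525),.122),('Rout',(396,52),(399,525),.122),('Redge',(375,52),(378,525),.122),('Rmouth',(352,60),(357,520),.112),('Lmouth',(328,60),(334,520),.112),('bedR',(642,60),(622,525),.02),('bedL',(45,70),(75,530),.02)]:
    a,c=g(*t,z),g(*b,z); print(nm,a.round(4),c.round(4),ang(a,c))
for a,c in[((45,70),(642,60)),((75,530),(622,522))]: print('bed x',ang(g(*c,.02),g(*a,.02)))
m=(g(352,60,.112)+g(357,520,.112)+g(328,60,.112)+g(334,520,.112))/4
st=get_state();M=R.from_quat(st['tool_rot']).as_matrix()
lm=(g(281,52,.122)+g(288,525,.122)+g(396,52,.122)+g(399,525,.122))/4
print('mouth',m,'from lip outers',lm)
for q in(m,lm):print('tool shift',M.T@(q-st['position']))
# blade tip position seen
print('tip proj', proj(w,st['position']+M@np.array([0,0,.095])), 'seen', 120+350/1.8,356/1.8)
bed=np.mean([g(45,70,.02),g(642,60,.02),g(75,530,.02),g(622,522,.02)],0);print('bed',bed)
E
```

```text
Lout [0.5033 0.2337 0.122 ] [0.4676 0.1525 0.122 ] (np.float64(66.23241406235552), np.float64(0.08869200923030816))
Rout [0.5233 0.2249 0.122 ] [0.4887 0.1431 0.122 ] (np.float64(67.10403633694239), np.float64(0.08870342017889873))
Redge [0.5196 0.2265 0.122 ] [0.4847 0.1449 0.122 ] (np.float64(66.84643733233291), np.float64(0.08869763574979737))
Rmouth [0.5157 0.2283 0.112 ] [0.4807 0.1465 0.112 ] (np.float64(66.8518665043593), np.float64(0.08902707420996799))
Lmouth [0.5114 0.2302 0.112 ] [0.4762 0.1485 0.112 ] (np.float64(66.69583619712769), np.float64(0.08902464996754354))
bedR [0.5881 0.211  0.02  ] [0.5429 0.1047 0.02  ] (np.float64(66.97927923107963), np.float64(0.11545497593510967))
bedL [0.4499 0.2698 0.02  ] [0.4043 0.1647 0.02  ] (np.float64(66.537611564484), np.float64(0.11456117597326039))
bed x (np.float64(-23.061464209828532), np.float64(0.15012559337061088))
bed x (np.float64(-23.091209871173604), np.float64(0.1509731918970809))
mouth [0.4959989  0.18836743 0.112     ] from lip outers [0.4957209  0.18855747 0.122     ]
tool shift [ 0.00111819 -0.08606472  0.18290116]
tool shift [ 0.00078672 -0.0861253   0.17290116]
tip proj [312.05327702 204.84858707] seen 314.44444444444446 197.77777777777777
bed [0.49638731 0.18775459 0.02      ]
```

```bash
python3 -m jog '0 -.0287 0 0 0 -.7;0 -.0287 0 0 0 0;0 -.0287 0 0 0 0;0 0 .02 0 0 0;0 0 .02 0 0 0;0 0 .02 0 0 0;0 0 0 0 0 0;0 0 0 0 0 0;0 0 0 0 0 0'
python3 - <<'E'
from h import *
st=get_state();print(st['position'],st['force'],st['torque'])
M=R.from_quat(st['tool_rot']).as_matrix();print(np.degrees(np.arctan2(M[1,0],M[0,0])),M[:,2])
w=camera('wrist');s=camera('side');t=camera('top');save(w,'w7');
cv2.imwrite('pics/w7c.png',cv2.resize(w['color'][90:290,240:400,::-1],None,fx=3,fy=3,interpolation=cv2.INTER_CUBIC))
cv2.imwrite('pics/s7c.png',cv2.resize(s['color'][180:300,300:400,::-1],None,fx=5,fy=5,interpolation=cv2.INTER_CUBIC))
E
```

```text
t: 10.4
position: [0.4952, 0.1892, 0.2359]
tool_rot: [0.979, -0.202, 0.001, -0.0]
force: [0.5, -0.7, -0.7]
opening: 0.0198
[0.49520474 0.18918389 0.23585373] [ 0.52989673 -0.7491267  -0.6879918 ] [-0.01000582 -0.03928198 -0.03400803]
-23.2983125621329 [ 1.67540550e-03  2.89859166e-04 -9.99998554e-01]
```

View pics/w7c.png

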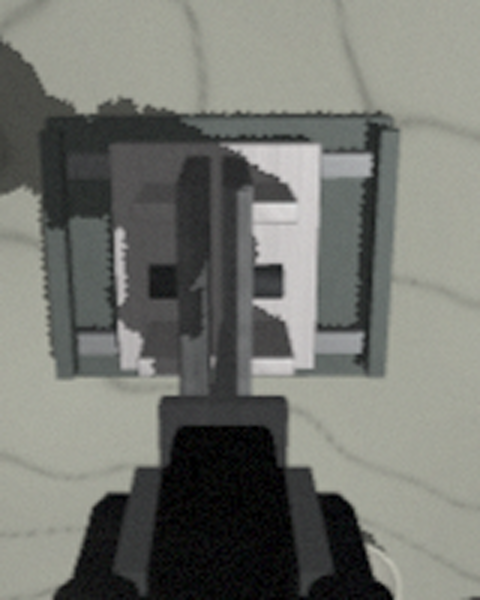

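View pics/s7c.png

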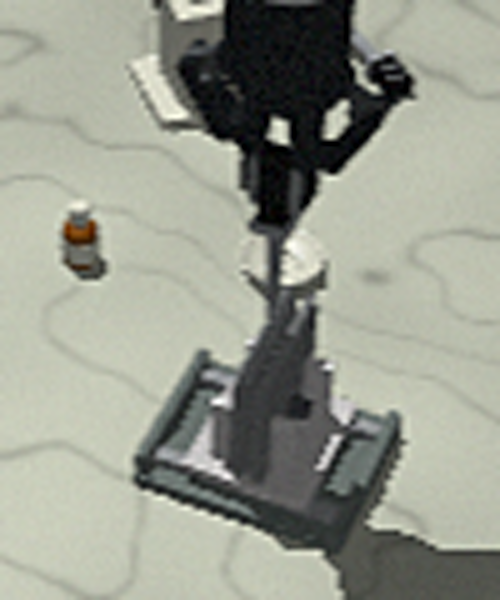

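```bash
python3 - <<'E'
from h import *
s=camera('side');w=camera('wrist');st=get_state();M=R.from_quat(st['tool_rot']).as_matrix()
f=lambda x,y,z: st['position']+M@np.array([x,y,z])
for x in(-.002,0,.002): print(x,'side',proj(s,f(x,0,.06)),'wrist handle top',proj(w,f(x,0,-.035)),'shoulder',proj(w,f(x,-.018,.0095)))
for y in (.045,0,-.045):
  for d in (-.002,0,.002):
    q=np.array([.4958,.1885,.112])+M@np.array([d,y,0]);print(y,d,'mouth side',proj(s,q),'wrist',proj(w,q))
print(w['cx'])
E
python3 - <<'E'
import cv2
a=cv2.imread('pics/w7.png');cv2.imwrite('pics/w7d.png',cv2.resize(a[135:235,275:355],None,fx=7,fy=6,interpolation=cv2.INTER_CUBIC))
E
```

```text
-0.002 side [355.4431533  234.18771115] wrist handle top [305.56360667 295.68929736] shoulder [307.4124311  223.08152327]
0 side [354.85504509 234.00264768] wrist handle top [309.84327369 295.69151188] shoulder [310.75541741 223.08349853]
0.002 side [354.26748796 233.81775761] wrist handle top [314.12290367 295.69372637] shoulder [314.09838111 223.08547377]
0.045 -0.002 mouth side [359.69411563 239.36171205] wrist [310.86440557 236.3688085 ]
0.045 0 mouth side [359.13295231 239.18341746] wrist [312.74747209 236.36989584]
0.045 0.002 mouth side [358.57228904 239.00528174] wrist [314.63053144 236.37098318]
0 -0.002 mouth side [354.54049406 248.22372724] wrist [310.73575305 195.88250509]
0 0 mouth side [353.96994762 248.03767353] wrist [312.71574562 195.88372946]
0 0.002 mouth side [353.39992022 247.85178907] wrist [314.69573027 195.88495382]
-0.045 -0.002 mouth side [349.16675006 257.46425845] wrist [310.59313772 151.0021745 ]
-0.045 0 mouth side [348.58652222 257.26993843] wrist [312.68057585 151.00356003]
-0.045 0.002 mouth side [348.00683349 257.07579896] wrist [314.76800517 151.00494556]
313.94268740726795
```

View pics/w7d.png

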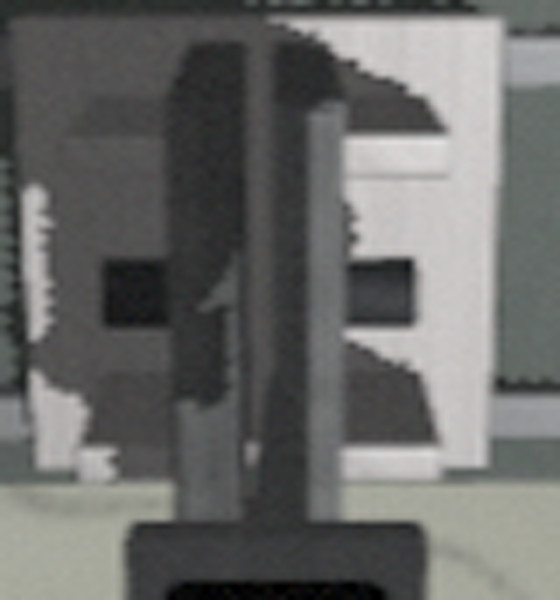

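The shoulder's centre is at u≈314.7 and the gap's at u≈311.9, so the gauge sits about 2 mm too far along +x. I'll shift -2 mm and lower the tip to the mouth.

```bash
python3 -m jog '-.0022 0 0 0 0 0;0 0 .01 0 0 0;0 0 .01 0 0 0;0 0 .01 0 0 0;0 0 0 0 0 0;0 0 0 0 0 0'; python3 -m jog '0 0 .005 0 0 0;0 0 .005 0 0 0;0 0 .005 0 0 0;0 0 0 0 0 0;0 0 0 0 0 0'
python3 - <<'E'
from h import *
st=get_state();print(st['position'],st['force'],st['torque'])
w=camera('wrist');s=camera('side');save(w,'w8')
cv2.imwrite('pics/w8c.png',np.hstack([cv2.resize(w['color'][110:290,240:390,::-1],(400,480),interpolation=cv2.INTER_CUBIC),cv2.resize(s['color'][190:290,310:390,::-1],(384,480),interpolation=cv2.INTER_CUBIC)]))
E
```

```text
t: 11.15
position: [0.4916, 0.1898, 0.2036]
tool_rot: [0.979, -0.202, -0.001, 0.001]
force: [0.3, 0.1, -0.5]
opening: 0.0193
t: 11.57
position: [0.4922, 0.19, 0.1895]
tool_rot: [0.979, -0.202, -0.0, 0.0]
force: [0.3, -0.7, -0.1]
opening: 0.0192
[0.49218177 0.18996583 0.18954513] [ 0.2991198  -0.73554454 -0.13433874] [-5.13663375e-05 -1.90353893e-02  2.86309826e-02]
```

View pics/w8c.png

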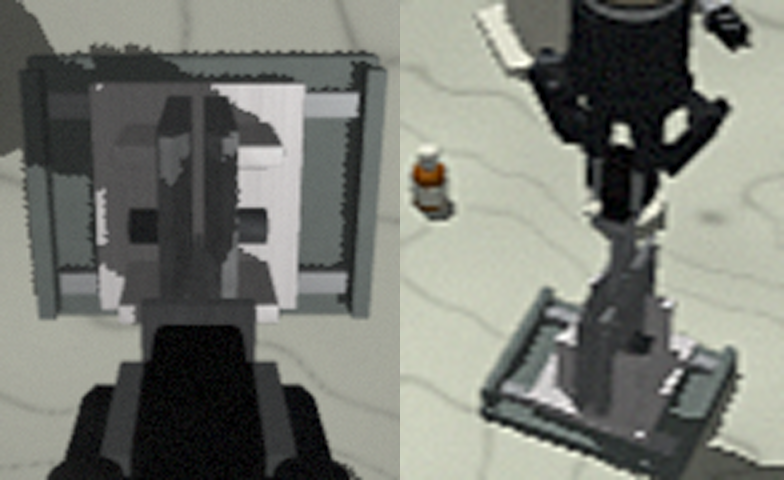

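The blade has entered the gap. Now down in small steps, feeling the force.

```bash
cat > f.py <<'E'
from h import *
F=[]
for i in range(6):
    st=get_state();F.append(st['force']);camera('side')
F=np.array(F);M=R.from_quat(st['tool_rot']).as_matrix();print('t',round(st['t'],2),'z',round(st['position'][2],4),'tip below mouth mm',round((.112-(st['position'][2]-.095))*1e3,1),'F mean',F.mean(0).round(2),'Fz',F[:,2].round(1),'tq',np.round(st['torque'],2),'axis',M[:,2].round(4))
E
python3 f.py; python3 -m jog '0 0 .002 0 0 0;0 0 .002 0 0 0;0 0 0 0 0 0'; python3 f.py;python3 -m jog '0 0 .002 0 0 0;0 0 .002 0 0 0;0 0 0 0 0 0'; python3 f.py
```

```text
t 11.92 z 0.1901 tip below mouth mm 16.9 F mean [ 0.02 -0.03 -0.92] Fz [ 0.  -1.  -0.8 -1.  -1.7 -1.1] tq [-0.04  0.05  0.  ] axis [ 5.e-04  1.e-04 -1.e+00]
t: 12.22
position: [0.4921, 0.1899, 0.1855]
tool_rot: [0.979, -0.202, -0.0, 0.0]
force: [0.1, -0.9, -0.8]
opening: 0.0191
t 12.47 z 0.1859 tip below mouth mm 21.1 F mean [ 0.3  -0.24 -0.63] Fz [-0.8 -0.8 -0.7 -0.2 -0.6 -0.7] tq [ 0.04 -0.02  0.02] axis [ 0.  0. -1.]
t: 12.77
position: [0.4921, 0.1899, 0.1815]
tool_rot: [0.979, -0.202, -0.0, 0.0]
force: [0.3, -0.5, -1.9]
opening: 0.0192
t 13.02 z 0.1819 tip below mouth mm 25.1 F mean [-0.06 -0.13 -0.57] Fz [-1.9 -0.5 -0.1  0.  -0.2 -0.7] tq [ 0.   -0.04  0.01] axis [ 1.e-04  0.e+00 -1.e+00]
```

```bash
sed -i 's/range(6)/range(4)/' f.py
python3 -m jog '0 0 .0015 0 0 0;0 0 .0015 0 0 0;0 0 0 0 0 0'|grep force; python3 f.py;python3 -m jog '0 0 .0015 0 0 0;0 0 .0015 0 0 0;0 0 0 0 0 0'|grep force; python3 f.py
```

```text
force: [-0.3, -0.1, -0.5]
t 13.47 z 0.1789 tip below mouth mm 28.1 F mean [-0.11  0.04 -0.89] Fz [-0.5 -1.5 -0.6 -1. ] tq [ 0.02 -0.04 -0.06] axis [-1.e-04  0.e+00 -1.e+00]
force: [0.6, 0.3, -0.7]
t 13.92 z 0.1759 tip below mouth mm 31.1 F mean [ 0.04  0.09 -0.91] Fz [-0.7 -0.8 -1.3 -0.8] tq [ 0.   -0.04  0.05] axis [ 0. -0. -1.]
```

```bash

python3 -m jog '0 0 .001 0 0 0;0 0 .001 0 0 0;0 0 0 0 0 0'|grep force; python3 f.py
```

```text
force: [-0.5, -0.3, -0.7]
t 14.37 z 0.1739 tip below mouth mm 33.1 F mean [-0.37 -0.   -0.98] Fz [-0.7 -1.5 -0.9 -0.8] tq [-0.04  0.03 -0.  ] axis [-1.e-04 -0.e+00 -1.e+00]
```

```bash

python3 -m jog '0 0 .001 0 0 0;0 0 .001 0 0 0;0 0 0 0 0 0'|grep force; python3 f.py
```

```text
force: [-0.3, -0.8, -0.1]
t 14.82 z 0.1719 tip below mouth mm 35.1 F mean [-0.24 -0.15 -1.06] Fz [-0.1 -1.  -2.  -1.2] tq [ 0.02 -0.04  0.03] axis [-1.e-04 -0.e+00 -1.e+00]
```

```bash

python3 -m jog '0 0 .001 0 0 0;0 0 .001 0 0 0;0 0 0 0 0 0'|grep force; python3 f.py
```

```text
force: [-0.0, 0.1, -1.2]
t 15.27 z 0.1698 tip below mouth mm 37.2 F mean [-0.36  0.5  -1.35] Fz [-1.2 -1.8 -1.  -1.4] tq [ 0.01 -0.08  0.03] axis [ 0.  0. -1.]
```

```bash

python3 -m jog '0 0 .001 0 0 0;0 0 .001 0 0 0;0 0 0 0 0 0'|grep force; python3 f.py
```

```text
force: [-0.1, -0.2, 1.0]
t 15.72 z 0.1681 tip below mouth mm 38.9 F mean [ 0.3  -0.1   1.34] Fz [1.  1.7 1.  1.7] tq [-0.02  0.02 -0.02] axis [ 6.e-04  1.e-04 -1.e+00]
```

```bash

python3 -m jog '0 0 .001 0 0 0;0 0 .001 0 0 0;0 0 0 0 0 0'|grep force; python3 f.py
```

```text
force: [0.3, 0.0, 4.5]
t 16.17 z 0.1665 tip below mouth mm 40.5 F mean [-0.13 -0.72  4.92] Fz [4.5 5.  5.7 4.5] tq [-0.01 -0.    0.  ] axis [ 1.6e-03  1.0e-04 -1.0e+00]
```

```bash

python3 -m jog '0 0 .001 0 0 0;0 0 .001 0 0 0;0 0 0 0 0 0'|grep force; python3 f.py
```

```text
force: [0.6, 0.2, 8.7]
t 16.62 z 0.1651 tip below mouth mm 41.9 F mean [-0.05 -0.39  8.4 ] Fz [8.7 7.7 8.8 8.5] tq [-0.19  0.04  0.04] axis [ 3.e-03  1.e-04 -1.e+00]
```

The third step overshot snug slightly: net drag is about 9.3 N counting the gauge's weight of about 0.95 N. That is well under forcing. I'll back off a few mm and come down again to about 6 N.

```bash

python3 -m jog '0 0 -.002 0 0 0;0 0 -.002 0 0 0;0 0 -.002 0 0 0;0 0 0 0 0 0'|grep force; python3 f.py;  python3 -m jog '0 0 .001 0 0 0;0 0 .001 0 0 0;0 0 .001 0 0 0;0 0 0 0 0 0'|grep force; python3 f.py
```

```text
force: [-0.2, -0.8, -1.5]
t 17.15 z 0.1701 tip below mouth mm 36.9 F mean [-0.54 -0.2  -1.47] Fz [-1.5 -2.  -0.9 -1.5] tq [-0.09  0.08 -0.01] axis [-2.e-04 -5.e-04 -1.e+00]
force: [-0.3, -0.8, 3.3]
t 17.68 z 0.1674 tip below mouth mm 39.6 F mean [ 0.15 -0.08  3.49] Fz [3.3 2.7 4.3 3.6] tq [-0.09 -0.05  0.09] axis [ 1.9e-03  2.0e-04 -1.0e+00]
```

```bash

python3 -m jog '0 0 .0008 0 0 0;0 0 0 0 0 0;0 0 0 0 0 0'|grep force; python3 f.py
```

```text
force: [1.1, 1.2, 4.8]
t 18.13 z 0.1666 tip below mouth mm 40.4 F mean [ 0.3  -0.09  4.6 ] Fz [4.8 4.6 5.  4.1] tq [-0.1  -0.03  0.  ] axis [ 1.8e-03  3.0e-04 -1.0e+00]
```

```bash
python3 - <<'E'
from h import *
st=get_state();print(st['t'],st['force'],st['opening'])
M=R.from_quat(st['tool_rot']).as_matrix();print(np.degrees(np.arctan2(M[1,0],M[0,0])))
w=camera('wrist');s=camera('side');save(s,'s9')
cv2.imwrite('pics/w9c.png',np.hstack([cv2.resize(w['color'][110:290,240:390,::-1],(400,480),interpolation=cv2.INTER_CUBIC),cv2.resize(s['color'][190:290,310:390,::-1],(384,480),interpolation=cv2.INTER_CUBIC)]))
E
```

```text
18.1833 [-0.13269652 -0.35801209  5.46527874] 0.019453093091863764
-23.298472817823285
```

View pics/w9c.png

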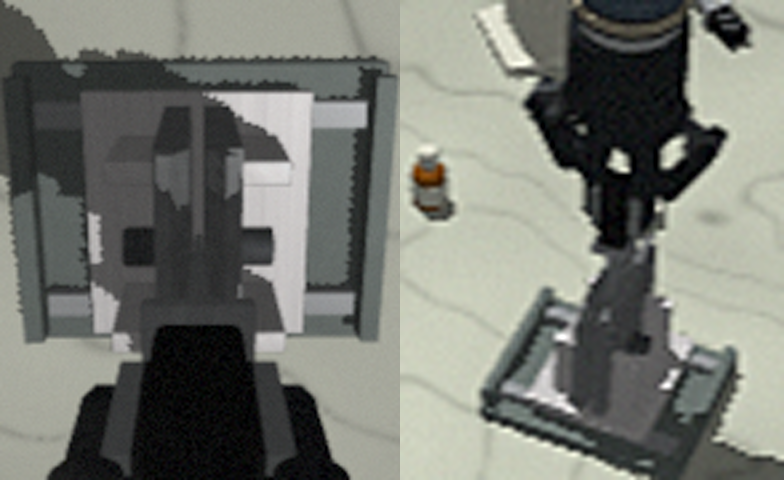

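View pics/s9.png

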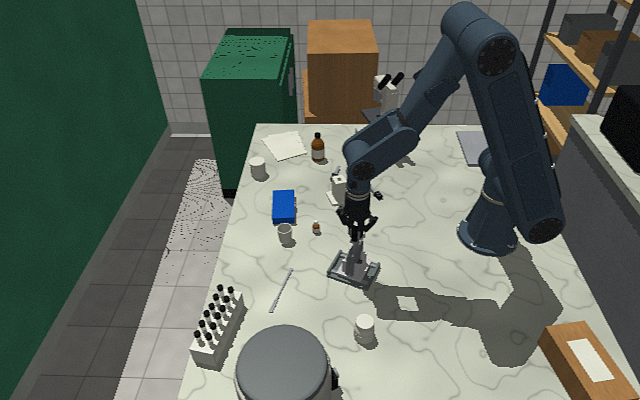

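The shoulder is parallel to the bed, the blade is in the gap between the plates, and everything else I can see stands where it was. Signing off.

```bash
python3 -c "
from station import *
print(sign_off())"
```

```text
the job is handed in; nothing more can be done
None
```

I took the largest gauge, the upright one in the holder, by its handle and lowered its blade into the clamp gap. I handed in at about 18.2 s with the gauge still gripped there.

- **Drag:** contact came about 38 mm below the mouth. One step overshot to about 9.3 N (snug is 4–8 N, forced is above 25 N). I backed off a few millimetres and came down again. At the end the sensor read 4.6 N; adding the gauge's weight of about 0.95 N gives a drag of about 5.5 N, which is snug.
- **Depth:** the tip ended about 40 mm below the mouth, worked out from the arm's position. The gauge may have slipped in the grip by about 0.4 mm.
- **Pose:** the tool axis is within about 0.1° of vertical. Its yaw of -23.3° is within about 0.3° of the clamp's measured direction, and the last wrist picture shows the shoulder square to the plates. I did not measure the gauge's own tilt separately.
- **Bench:** the last side picture shows the other things where they were. One of the two smaller gauges is partly hidden by the arm there and I did not check it separately.

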